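# Set out the dosing bench for the next prescription

### The arm

A 6-joint arm with a two-finger parallel gripper is mounted at the origin on the work surface. World frame = base frame: x ahead of the robot, y to its left, z up, the work surface at z = 0. Lengths are in mm, angles in rad, forces in N, time in s.
With the tool pointing down it reaches from about 375 to 750 mm from the base axis. Payload 9 kg.
Tool frame: the origin (TCP) lies at the very end of the fingers, on their centre line; the grasp point (between the pads) lies manip.tcp_to_grasp behind it (manip.tcp_to_grasp is the distance from the TCP to the grasp point, in mm); z points along the fingers, x is the direction in which the jaws open and shut, and the axes are right-handed (so a half turn about z gives the same grasp; the last joint's range is limited). The gripper opens to 85 mm and grips with 20 to 120 N. Pads are 22 mm wide; open, the fingers measure 114 mm over their backs; the gripper's body (76 mm by 85 mm) begins 54 mm behind the grasp point. The pads swing forward as they close: fully open they stand 13 mm farther back than shut.
Start: joints at [-1.412, 0.104, 0.097, 1.564, 0, 1.353], TCP at [220.78, -557.936, 231.331] pointing down, gripper open.
Joint ranges: [-2.99, 2.99], [-0.84, 1.86], [-1.1, 1.16], [-1.84, 2.11], [-1.51, 1.56], [-3.14, 3.14]. Speed limits (rad/s): [2.22, 2.22, 2.57, 3.14, 3.14, 3.14].

### API

Orientations are given as [roll, pitch, yaw] about the fixed x, y, z axes, in that order (R = Rz(yaw) Ry(pitch) Rx(roll)).
In Python, from cell import manip gives the robot as it stands. The module is installed in compiled form; this text tells all that it offers. Calls block until the motion is done:
- manip.reach(position, orientation): joint-space move of the TCP to a pose.
- manip.line_to(position, ori=None, v=150, until_force=None): straight line of the TCP; ori=None keeps the orientation; v is the mean speed in mm/s. With until_force (N) it stops when the force on the tool has changed by that much, and returns True; else False.
- manip.set_joints(angles): joint-space move.
- manip.ungrasp() and manip.grab(force=None): open the fingers fully, or close them until they stop; force is the grip in N (None keeps the last).
- manip.sleep(seconds).
- manip.inverse_kinematics(position, orientation): joint angles nearest the present ones, or None.
- manip.camera(name): name is "scene" or "top"; returns (picture, depth): 420x560x3 uint8, red, green, blue; 420x560 float32, mm along the optical axis (not along the pixel's ray), 0 where there is no reading.
- manip.camera_model(name): a dict with "camera_matrix" (3x3 intrinsics, pixels), "R" (3x3) and "t" (3): a world point X has camera coordinates R X + t. Camera axes: x right, y down, z forward; pixel columns grow to the right and rows downward; lengths in mm; the calibration is good to about 2 mm. A picture is of the moment at which its call begins. camera_model takes no time and is no camera call.
A pose or a line that the arm cannot do raises manip.PlanningError and nothing moves.
- manip.finish_job(): hands the job in, once; it reports no verdict.
Trained networks look in the newest picture that a camera, given by its name, has taken for a name from the list of things; names that differ only in an ending like _2 or _b are one class to them, and where a whole thing is asked for, a point or a joint stands for the part that bears it (a point fixed in the world has none). Each returns a list of dicts, best first, with "score" (0 to 1); they miss things now and then, are a little off and sometimes report something else, mostly with a low value. They report only what shows in the picture. A call takes as long as a camera call. They do not tell look-alikes from the thing itself.
- manip.recognise(query, camera): "centre" ([column, row] as shares, 0 to 1, of the picture: columns of its width, rows of its height, amid what is visible of it).
- manip.tip_of(query, camera): "centre" ([column, row] as shares, 0 to 1, of the picture: columns of its width, rows of its height: a listed point, or the origin of a listed thing).
Readings, each from a call of its own:
- manip.current_time_s(): time.
- manip.current_q(): joint angles.
- manip.current_qd(): joint speeds.
- manip.current_joint_efforts(): joint torques, N m.
- manip.current_tool_pos(): TCP position.
- manip.current_tcp_rot(): TCP orientation.
- manip.current_wrist_force(): force on the tool from outside, world axes, zero at the start.
- manip.current_ft_torque(): the same for the moment, N m.
- manip.current_grip_width(): finger opening in mm.
Only numpy, scipy, OpenCV 4.12 (cv2) and the standard library are available. Lean on these libraries where they do the work, as an engineer would, in place of code of your own. Each camera call takes 0.05 s, during which the arm holds its last target. There are 200 camera calls.

### The job

Set out the dosing bench: fit the metering wheel on the keyed hub of the drive, turned so that its keyway takes the key and it sits fully home on the housing, then stand the short bottle upright in the middle on top of the wheel. Stand the cup in the middle of the scale's pan, and the tall bottle to the left of the label reader, squarely before the middle of its sloping window with a gap of about 2.5 cm from the reader's foot. Let go of everything, tip no bottle or cup over, and leave the mouse and the amber jar where they are.

Things in the scene. Friction and masses are not known exactly. Their poses are not given: they have to be found in the camera images.
- wheel: Loose beige plastic wheel lying flat, 24 mm high, twelve-sided outside, 62 mm across flats. Bore 24 mm through the middle; 11 spokes with narrow gaps run out to the rim, one gap is far wider: the keyway, full height. Origin: centre of underside; z up; x points through the keyway's middle. Flats face x and every 30 degrees from it: grip across any pair. 0.1 kg.
- short_bottle: Loose squat white bottle standing on its cream cap, neck down, green label on the side: 80 mm high, body 60 mm in diameter from 34 mm up, narrower neck (46 mm) between 18 and 24 mm, cap foot 60 mm in diameter. Origin: centre of the underside, z up. Yaw does not matter. About 0.14 kg.
- tall_bottle: Loose slim white bottle standing on its cream cap, neck down, green label on the side: 150 mm high, body 50 mm in diameter from 34 mm up, cap foot 54 mm in diameter. Origin: centre of the underside, z up. Yaw does not matter. About 0.16 kg.
- cup: Loose open white plastic cup, 70 mm high, rim 62 mm in diameter, narrowing a little downward, wall 3 mm. Origin: centre of the underside, z up. Yaw does not matter. About 0.08 kg.
- drive: Fixed drive: grey housing 100x100x30 mm high with a steel hub in its middle: 20 mm post up to 40 mm height, then a cone to 7 mm at 52. A key 4 mm wide reaches 15 mm out from the axis, up to 38 mm height. Origin: hub axis at bench level; x points through the key (black dash that side). The seated wheel lies on the housing (z 30), its x along this x within 0.2 rad; else it stays up on the key.
- scale: Fixed bench scale: white base 120 x 120 x 22 mm with a round steel pan, 90 mm in diameter, whose top is 32 mm above the bench. The pan does not move. Origin: under the pan's centre at bench level; z up; x points away from its black display edge.
- reader: Fixed label reader: black block 80 mm along x, 59 along y, 47 high, with a 20 mm high foot on its left under a sloping dark glass window that faces +y (robot's left, turned up to 0.35 rad). Origin: bench level, x at the window's middle; foot's left edge at y +29 mm, back at -30. The tall bottle belongs on the bench on the window side, its axis at x 0, y +80 mm.
- mouse: Bystander: loose black computer mouse, 100 x 58 x 24 mm, lying on the bench to the robot's right. Origin: centre of the underside. Leave it where it is.
- jar: Bystander: loose closed amber glass jar with a black lid, 75 mm high, 56 mm in diameter, standing on the bench beyond the work. Origin: centre of the underside. Leave it where it is.
Things that resemble listed ones, but are neither listed nor needed, are in the scene too. Leave any red look-alike of the cup alone.

How it is judged:
By the outcome, as a careful person would: the job done as asked, in the order asked, and still so for the second after the job is handed in, with the robot touching nothing.
It also fails if it takes over 112 s, if anything falls off the work surface, if the arm or the gripper's body presses on something with over 40 N, if the wrist force passes 120 N, or if a joint passes its speed limit or range.

## Working session

There is one attempt and no reset: what is moved stays moved. The work goes in short steps, each a Python script; the robot and the scene stay as the last script left them, time stands still between calls to the robot, and variables do not carry over. Pictures are saved under pics/ and viewed, about 12 in all and at most 16, crops included, and the job is handed in when it is done.

```bash
mkdir -p pics; python3 - <<'E'
from cell import manip
import cv2,numpy as np
for n in("scene","top"):
    p,d=manip.camera(n); np.savez(f"pics/{n}0.npz",p=p,d=d); cv2.imwrite(f"pics/{n}0.png",p[:,:,::-1])
    m=manip.camera_model(n); print(n,np.array(m["camera_matrix"]).round(1).tolist(),np.array(m["R"]).round(3).tolist(),np.array(m["t"]).round(1).tolist())
print(manip.tcp_to_grasp,manip.current_tcp_rot(),manip.current_time_s())
E
```

```text
scene [[391.8, 0.0, 275.3], [0.0, 391.8, 207.3], [0.0, 0.0, 1.0]] [[-0.574, 0.818, -0.022], [0.488, 0.321, -0.812], [-0.658, -0.477, -0.583]] [338.9, -197.8, 1269.4]
top [[446.0, 0.0, 281.6], [0.0, 446.0, 203.7], [0.0, 0.0, 1.0]] [[0.026, -1.0, 0.012], [-0.997, -0.027, -0.069], [0.069, -0.01, -0.998]] [-82.8, 519.6, 1079.5]
18.700000000000003 [-3.14130450e+00  1.20251786e-03 -1.19400979e+00] 0.1
```

View pics/scene0.png

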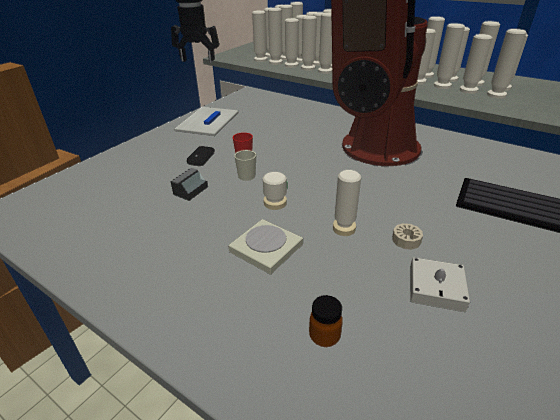

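View pics/top0.png

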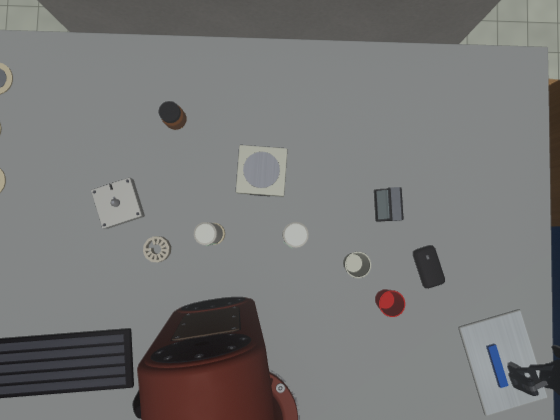

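The top view shows the wheel at (157,250), drive (117,203), tall bottle (205,234), short bottle (296,235), cup (357,264), red look-alike (391,302), scale (262,169), reader (389,204), jar (172,115) and mouse (429,266). Next I measure with the depth data and view crops of the wheel, drive and reader.

```bash
cat > h.py <<'E'
import numpy as np,cv2
from cell import manip
def cam(n):
    m=manip.camera_model(n); return [np.array(m[k]) for k in("camera_matrix","R","t")]
def cloud(n,d):
    K,R,t=cam(n); v,u=np.mgrid[:420,:560]
    c=np.stack([(u-K[0,2])/K[0,0]*d,(v-K[1,2])/K[1,1]*d,d],-1)
    return (c-t)@R
def onplane(n,u,v,z):
    K,R,t=cam(n); r=R.T@np.linalg.solve(K,[u,v,1.]); o=-R.T@t
    return o+r*(z-o[2])/r[2]
def proj(n,X):
    K,R,t=cam(n); c=K@(R@np.array(X,float)+t); return c[:2]/c[2]
E
python3 - <<'E'
from h import *
f=np.load("pics/top0.npz"); p,d=f["p"],f["d"]; X=cloud("top",d.astype(float)); np.save("pics/X.npy",X)
Z=X[...,2]; print("table z",np.median(Z[300:320,150:160]),np.median(Z[220:300,310:340]),np.median(Z[60:90,250:400]))
B=lambda u,v,r:(slice(v-r,v+r+1),slice(u-r,u+r+1))
for n,u,v,r,z0,z1 in [("wheel",157,250,20,16,32),("drivehousing",117,203,32,24,36),("hub",115,203,9,38,60),("tall",205,234,20,140,160),("short",296,235,20,72,90),("cuprim",357,264,20,62,80),("pan",262,169,30,28,40),("scalebase",262,169,34,16,27),("reader",389,204,24,10,70),("readertop",389,204,24,42,55),("jar",172,112,20,65,90),("mouse",429,266,28,8,40)]:
    P=X[B(u,v,r)].reshape(-1,3); q=P[(P[:,2]>z0)&(P[:,2]<z1)]
    if len(q)<4: print(n,"none");continue
    rr=cv2.minAreaRect(q[:,:2].astype(np.float32)); c,rad=cv2.minEnclosingCircle(q[:,:2].astype(np.float32))
    print(n,len(q),"zmed",q[:,2].mean().round(1),"mean",q[:,:2].mean(0).round(1),"rect",np.round(rr[0],1),np.round(rr[1],1),round(rr[2],1),"circ",np.round(c,1),round(rad,1))
def crop(u,v,r): return cv2.resize(p[v-r:v+r,u-r:u+r,::-1],(390,390),interpolation=cv2.INTER_CUBIC)
cv2.imwrite("pics/crops.png",np.vstack([np.hstack([crop(157,250,20),crop(117,203,32)])]))
q=np.load("pics/scene0.npz")["p"]
cv2.imwrite("pics/crops2.png",np.hstack([cv2.resize(q[215:310,380:475,::-1],(400,400),interpolation=2),crop(389,204,24)[:, :].copy() if 0 else cv2.resize(crop(389,204,24),(400,400))]))
for n in("wheel","drive","reader","short_bottle","tall_bottle","cup","scale"):
    o=manip.tip_of(n,"top"); print(n,[(round(k["score"],2),onplane("top",k["centre"][0]*560,k["centre"][1]*420,0)[:2].round(0)) for k in o[:2]])
E
```

```text
table z 1.0437610093424545 0.5249893915798369 0.03672135610670455
wheel 400 zmed 24.2 mean [403.2 232.8] rect [404.1 233.5] [60.4 63. ] 1.5 circ [403.5 233.5] 31.8
drivehousing 1644 zmed 30.6 mean [512.9 332.3] rect [513.6 333.4] [100.7 101.5] 20.3 circ [513.2 332.9] 68.6
hub 56 zmed 45.7 mean [512.7 331.9] rect [513.2 332.5] [18.2 18.7] 42.8 circ [513.1 333. ] 10.1
tall 424 zmed 149.9 mean [444.8  95.9] rect [444.8  96.3] [47.6 47.9] 1.5 circ [445.1  96.8] 24.9
short 513 zmed 80.1 mean [ 447.8 -101.2] rect [ 448.  -101.1] [58.  58.1] 65.1 circ [ 447.7 -101.6] 29.9
cuprim 132 zmed 69.5 mean [ 379.6 -251.7] rect [ 381.3 -248.2] [60.2 59.6] 47.5 circ [ 381.6 -248.6] 30.7
pan 1044 zmed 32.4 mean [603.6 -16. ] rect [597.3 -17. ] [110.3 103. ] 86.8 circ [597.3 -12.7] 72.2
scalebase 1280 zmed 22.2 mean [600.9 -16.1] rect [603.  -15.8] [120.  121.3] 87.7 circ [603.5 -15.5] 82.7
reader 893 zmed 39.0 mean [ 526.8 -327.3] rect [ 527.3 -330. ] [79.8 60.1] 4.4 circ [ 528.  -328.7] 47.1
readertop 531 zmed 46.5 mean [ 528. -338.] rect [ 528.1 -338.5] [79.5 41.5] 4.9 circ [ 527.9 -341.8] 41.8
jar 357 zmed 74.9 mean [729.3 203.6] rect [730.8 204.4] [49.4 46.9] 46.6 circ [730.1 205.1] 25.3
mouse 947 zmed 22.7 mean [ 378.5 -430.4] rect [ 378.  -433.4] [100.9  58.9] 19.4 circ [ 378.6 -432.3] 52.4
wheel [(0.59, array([ 445., -101.])), (0.58, array([401., 234.]))]
drive []
reader [(0.8, array([ 527., -336.]))]
short_bottle [(0.96, array([ 450., -102.])), (0.43, array([ 383., -434.]))]
tall_bottle [(0.66, array([441., 101.]))]
cup [(0.91, array([ 297., -330.])), (0.89, array([ 376., -257.]))]
scale [(0.73, array([599., -14.])), (0.25, array([ 379., -439.]))]
```

View pics/crops.png

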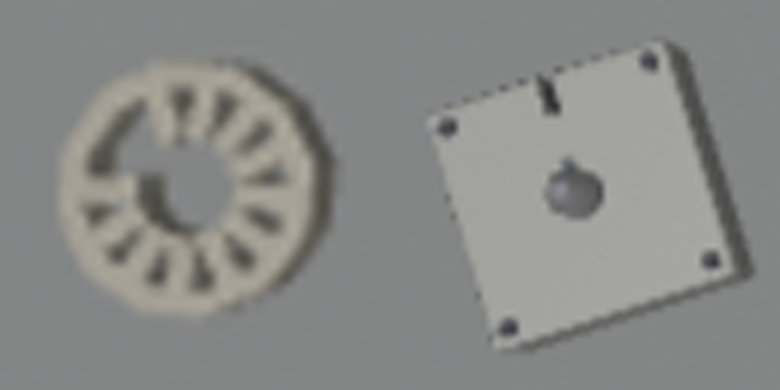

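View pics/crops2.png

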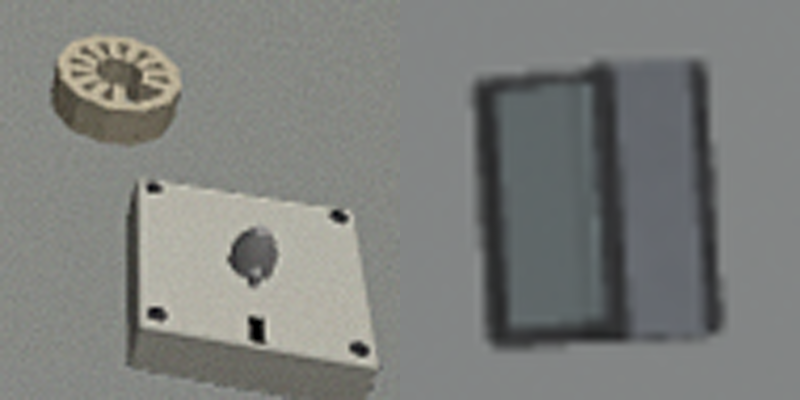

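The wheel's wide gap points up-left at about (118,128) in its crop, which gives a yaw of about 0.9. The drive's dash is at (549,95) in its crop, yaw about 0.33. The reader's window is on its left and its yaw is about 0.08. I'll refine the two yaws now.

```bash
python3 - <<'E'
from h import *
from scipy.ndimage import map_coordinates as mc
p=np.load("pics/top0.npz")["p"].mean(2)
th=np.radians(np.arange(0,360,2.))
def prof(c,z,rs):
    out=[]
    for r in rs:
        uv=np.array([proj("top",[c[0]+r*np.cos(a),c[1]+r*np.sin(a),z]) for a in th]); out.append(mc(p,[uv[:,1],uv[:,0]],order=1))
    return np.array(out)
for c in ([403.7,233.3],[403.2,232.8]):
    m=prof(c,24,[16,18,20,22,24]).mean(0)
    lo=m<(m.max()+m.min())/2
    print("12-phase gap deg",np.degrees(np.angle(np.sum(m*np.exp(-12j*th)))), "fit")
    w=np.exp(1j*12*th); ph=np.angle(np.sum((m.mean()-m)*w))/12; print("gap phase mod30",np.degrees(ph)%30)
    print("dark",[int(np.degrees(a)) for a in th[m<m.mean()-5]])
    i=prof(c,24,[13.5,14.5]).mean(0); print("inner 20..90",i[10:46].astype(int).tolist())
# drive dash
m=prof([513.0,332.7],30,[38,40,42,44]).mean(0); b=m.max()-m; k=(np.degrees(th)<45); k&=b>b[k].max()*.5
print("dash yaw",np.degrees((th[k]*b[k]).sum()/b[k].sum()),np.degrees(th[k]))
X=np.load("pics/X.npy"); P=X[171:236,85:150].reshape(-1,3); q=P[(P[:,2]>24)&(P[:,2]<36)][:,:2]
best=min((np.ptp(q@[np.cos(a),np.sin(a)])+np.ptp(q@[-np.sin(a),np.cos(a)]),a) for a in np.radians(np.arange(5,40,.5))); print("housing",best[0],np.degrees(best[1]))
for pos,y in [([403.7,233.3],k*np.pi/6+.9) if 0 else ([403.7,233.3],.9+k*np.pi/6) for k in range(-6,7)]:
    a=manip.inverse_kinematics([*pos,5],[np.pi,0,y]); b=manip.inverse_kinematics([513,332.7,60],[np.pi,0,y-.56])
    print(round(y,2),None if a is None else np.round(a,2),None if b is None else np.round(b,2))
E
```

```text
12-phase gap deg 56.78702216419243 fit
gap phase mod30 10.267748152983978
dark [0, 2, 4, 6, 8, 10, 12, 34, 36, 38, 40, 42, 44, 46, 48, 50, 52, 54, 56, 58, 59, 62, 64, 66, 68, 70, 72, 74, 76, 78, 80, 82, 84, 106, 108, 110, 132, 134, 136, 138, 140, 160, 162, 164, 166, 168, 188, 190, 192, 194, 196, 216, 218, 220, 222, 224, 244, 246, 248, 250, 252, 254, 274, 276, 278, 280, 282, 304, 306, 308, 310, 312, 332, 334, 336, 338, 340, 342]
inner 20..90 [153, 154, 153, 152, 151, 150, 148, 145, 141, 138, 136, 134, 133, 133, 132, 132, 132, 132, 132, 132, 133, 133, 132, 132, 131, 130, 130, 130, 131, 135, 138, 142, 146, 148, 150, 151]
12-phase gap deg 53.70196955997171 fit
gap phase mod30 10.524835870002372
dark [2, 4, 6, 8, 10, 12, 36, 38, 40, 42, 44, 46, 48, 50, 52, 54, 56, 58, 59, 62, 64, 66, 68, 70, 72, 74, 76, 78, 80, 82, 104, 106, 108, 130, 132, 134, 136, 138, 158, 160, 162, 164, 166, 186, 188, 190, 192, 194, 196, 214, 216, 218, 220, 222, 224, 244, 246, 248, 250, 252, 254, 276, 278, 280, 282, 284, 304, 306, 308, 310, 312, 314, 334, 336, 338, 340, 342, 344]
inner 20..90 [144, 149, 149, 148, 148, 147, 147, 145, 142, 139, 137, 135, 133, 133, 133, 133, 133, 133, 133, 133, 133, 132, 131, 130, 129, 128, 128, 128, 130, 132, 135, 139, 142, 144, 145, 146]Traceback (most recent call last):
  File "<stdin>", line 18, in <module>
  File "<stdin>", line 8, in prof
  File "h.py", line 13, in proj
    K,R,t=cam(n); c=K@(R@np.array(X,float)+t); return c[:2]/c[2]
          ~~~^^^
  File "h.py", line 4, in cam
    m=manip.camera_model(n); return [np.array(m[k]) for k in("camera_matrix","R","t")]
ValueError: time passes only in moves, steps and waits
```

```bash
sed -i 's/^def cam(n)/import functools\n@functools.cache\ndef cam(n)/' h.py; python3 - <<'E'
from h import *
from scipy.ndimage import map_coordinates as mc
p=np.load("pics/top0.npz")["p"].mean(2)
g=np.radians(np.arange(0,46,1.)); m=0
for r in (38,40,42,44):
    uv=np.array([proj("top",[513.0+r*np.cos(a),332.7+r*np.sin(a),30]) for a in g]); m=m+mc(p,[uv[:,1],uv[:,0]],order=1)
b=np.median(m)-m; k=b>b.max()*.4; print("dash yaw",np.degrees((g*b)[k].sum()/b[k].sum()))
X=np.load("pics/X.npy"); P=X[171:236,85:150].reshape(-1,3); q=P[(P[:,2]>24)&(P[:,2]<36)][:,:2]
print("housing",min((np.ptp(q@[np.cos(a),np.sin(a)])+np.ptp(q@[-np.sin(a),np.cos(a)]),np.degrees(a)) for a in np.radians(np.arange(5,40,.5))))
for k in range(-6,7):
    y=.995+k*np.pi/6
    a=manip.inverse_kinematics([403.7,233.3,5],[np.pi,0,y]); c=manip.inverse_kinematics([513,332.7,33],[np.pi,0,y-.66])
    print(k,round(y,2),None if a is None else np.round(a,2),None if c is None else np.round(c,2))
E
```

```text
dash yaw 21.76165888940791
housing (np.float64(202.25773265316406), np.float64(20.0))
-6 -2.15 [ 0.24 -0.22 -0.63  1.16  0.   -2.32] [ 0.36  0.2  -0.16  1.21  0.   -1.54]
-5 -1.62 [ 0.24 -0.22 -0.63  1.16  0.   -2.85] [ 0.36  0.2  -0.16  1.21  0.   -2.07]
-4 -1.1 [ 0.24 -0.22 -0.63  1.16  0.    2.91] [ 0.36  0.2  -0.16  1.21  0.   -2.59]
-3 -0.58 [ 0.24 -0.22 -0.63  1.16  0.    2.39] [ 0.36  0.2  -0.16  1.21  0.   -3.11]
-2 -0.05 [ 0.24 -0.22 -0.63  1.16  0.    1.87] [ 0.36  0.2  -0.16  1.21  0.    2.64]
-1 0.47 [ 0.24 -0.22 -0.63  1.16  0.    1.34] [ 0.36  0.2  -0.16  1.21  0.    2.12]
0 0.99 [ 0.24 -0.22 -0.63  1.16  0.    0.82] [ 0.36  0.2  -0.16  1.21  0.    1.6 ]
1 1.52 [ 0.24 -0.22 -0.63  1.16  0.    0.29] [ 0.36  0.2  -0.16  1.21  0.    1.07]
2 2.04 [ 0.24 -0.22 -0.63  1.16  0.   -0.23] [ 0.36  0.2  -0.16  1.21  0.    0.55]
3 2.57 [ 0.24 -0.22 -0.63  1.16  0.   -0.75] [ 0.36  0.2  -0.16  1.21  0.    0.03]
4 3.09 [ 0.24 -0.22 -0.63  1.16  0.   -1.28] [ 0.36  0.2  -0.16  1.21  0.   -0.5 ]
5 3.61 [ 0.24 -0.22 -0.63  1.16  0.   -1.8 ] [ 0.36  0.2  -0.16  1.21  0.   -1.02]
6 4.14 [ 0.24 -0.22 -0.63  1.16  0.   -2.32] [ 0.36  0.2  -0.16  1.21  0.   -1.54]
```

```bash
cat >> h.py <<'E'
DN=lambda y:[np.pi,0,y]
def pick(x,y,z,yaw,force,hi=250,v=120):
    manip.ungrasp() if manip.current_grip_width()<80 else None
    manip.reach([x,y,hi],DN(yaw)); manip.line_to([x,y,z],v=v); manip.grab(force); print("grip",round(manip.current_grip_width(),1),"t",round(manip.current_time_s(),1))
    manip.line_to([x,y,hi],v=150); print("lifted grip",round(manip.current_grip_width(),1),"F",np.round(manip.current_wrist_force(),1))
def place(x,y,z,yaw,hi=250,f=8,slow=15):
    manip.reach([x,y,hi],DN(yaw)); manip.line_to([x,y,z+15],v=150)
    s=manip.line_to([x,y,z-6],v=slow,until_force=f); print("contact",s,np.round(manip.current_tool_pos(),1),np.round(manip.current_wrist_force(),1),"t",round(manip.current_time_s(),1))
def shot(n,f,box=None,s=1):
    p,d=manip.camera(n); np.savez(f"pics/{f}.npz",p=p,d=d); q=p[:,:,::-1]
    if box: u,v,r=box; q=cv2.resize(np.ascontiguousarray(q[v-r:v+r,u-r:u+r]),(s,s),interpolation=2)
    cv2.imwrite(f"pics/{f}.png",q); return p,cloud(n,d.astype(float))
E
python3 - <<'E'
from h import *
pick(403.7,233.3,4,.995,40,hi=160)
X=shot("scene","held")
manip.reach([513,332.7,160],DN(.36)); print(manip.current_time_s())
shot("top","carry"); shot("scene","carry2")
E
```

```text
grip 60.7 t 5.1
lifted grip 60.9 F [-0.6 -0.2 -1.6]
7.1083
```

View pics/carry2.png

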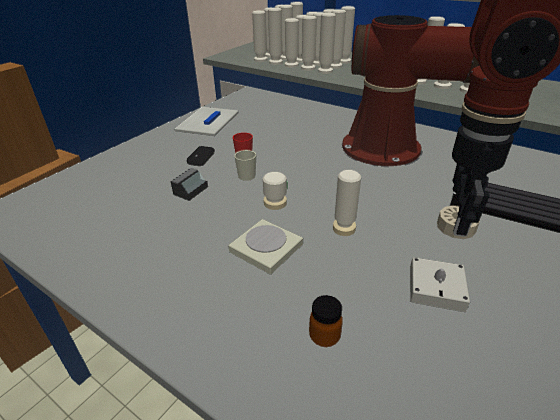

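The wheel is held level above the drive at about (459,221). Lowering it now.

```bash
python3 - <<'E'
from h import *
manip.line_to([513,332.7,76],v=100)
s=manip.line_to([513,332.7,31],v=20,until_force=10); print(s,np.round(manip.current_tool_pos(),1),np.round(manip.current_wrist_force(),1),np.round(manip.current_ft_torque(),2),manip.current_time_s())
E
```

```text
True [513.  332.7  34.8] [-0.8 -0.3  4.8] [-0.06  0.08 -0.03] 10.0333
```

```bash
python3 - <<'E'
from h import *
manip.ungrasp(); manip.line_to([513,332.7,180],v=200); manip.reach([448,-101,250],DN(.0))
p,X=shot("top","seated",(117,203,32),400)
P=X[171:236,85:150].reshape(-1,3); 
for a,b in((48,60),(36,48),(24,35)):
    q=P[(P[:,2]>a)&(P[:,2]<b)]; print(a,len(q),q.mean(0).round(1) if len(q) else "",cv2.minEnclosingCircle(q[:,:2].astype(np.float32)) if len(q) else "")
print(manip.current_time_s())
E
```

```text
48 443 [512.4 333.8  53.8] ((514.41162109375, 334.900634765625), 32.17505645751953)
36 135 [513.9 333.1  42.2] ((524.73486328125, 337.73614501953125), 50.90849685668945)
24 1111 [512.2 327.6  30.5] ((513.668701171875, 332.9248352050781), 68.2955322265625)
12.975
```

View pics/seated.png

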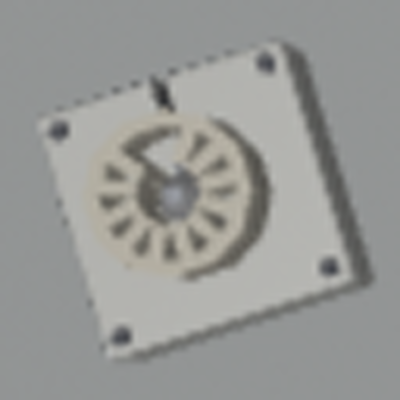

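The wheel's top reads 53.8 mm (54 expected) and the keyway faces the dash, so it is fully home. Next the short bottle.

```bash
python3 - <<'E'
from h import *
pick(447.8,-101.2,36,0,35,hi=200)
place(512.8,333.7,90.5,0.36,hi=220,f=6)
manip.ungrasp(); z=manip.current_tool_pos()[2]; manip.line_to([512.8,333.7,z+100],v=150)
manip.reach([381,-250,220],DN(.6))
p,X=shot("top","sb"); P=X[165:236,75:150].reshape(-1,3); q=P[(P[:,2]>125)&(P[:,2]<145)]; print(len(q),q.mean(0).round(1),cv2.minEnclosingCircle(q[:,:2].astype(np.float32)))
print(manip.current_time_s()); shot("scene","sb2")
E
```

```text
grip 58.4 t 15.2
lifted grip 59.1 F [-0.5 -0.2 -1. ]
contact True [512.7 333.7  90.6] [-0.9  0.2  4.5] t 19.9
599 [514.3 331.4 133.9] ((514.5964965820312, 333.0692138671875), 30.901878356933594)
23.3
```

View pics/sb2.png

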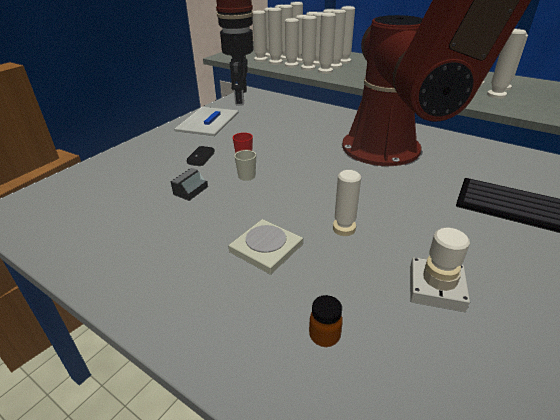

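The short bottle stands centred on the wheel, with its top at 133.9 mm. Next the cup, then the tall bottle.

```bash
python3 - <<'E'
from h import *
pick(381.5,-248.5,32,-0.785,25,hi=200)
place(603.2,-15.9,64.5,-0.4,hi=200,f=5)
manip.ungrasp(); z=manip.current_tool_pos()[2]; manip.line_to([603.2,-15.9,z+110],v=150)
pick(444.9,96.3,91,0,35,hi=260)
p,X=shot("top","cup"); P=X[130:205,225:300].reshape(-1,3); q=P[(P[:,2]>95)&(P[:,2]<108)]; print("cup",len(q),q.mean(0).round(1) if len(q) else "",cv2.minEnclosingCircle(q[:,:2].astype(np.float32)) if len(q) else "")
P=X[180:228,365:413].reshape(-1,3); q=P[(P[:,2]>10)&(P[:,2]<70)][:,:2]; print("reader",cv2.minAreaRect(q.astype(np.float32)))
shot("scene","cup2")
E
```

```text
grip 61.0 t 26.5
lifted grip 61.1 F [ 0.7 -0.1 -0.3]
contact True [603.3 -15.9  64.9] [-0.2  0.2  5.1] t 30.9
grip 49.0 t 35.0
lifted grip 49.2 F [-0.4  0.3 -1.7]
cup 137 [605.6 -15.6 101.1] ((603.99755859375, -16.071529388427734), 30.722564697265625)
reader ((527.2919921875, -329.6692199707031), (79.63701629638672, 59.4638557434082), 3.6957342624664307)
```

View pics/cup2.png

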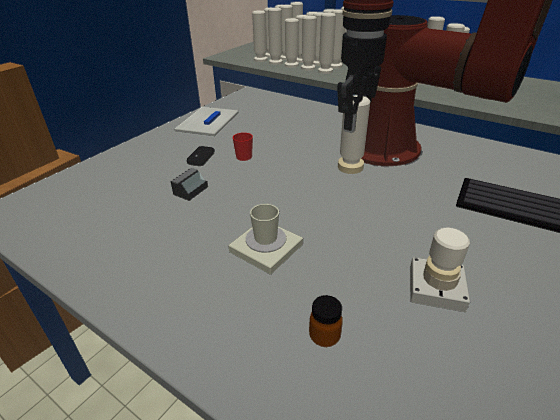

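The cup stands centred on the pan with its rim at 101 mm, and the tall bottle is held upright at about (353,130). Placing it before the reader.

```bash
python3 - <<'E'
from h import *
place(521.4,-249.6,91.5,0.074,hi=260,f=5)
manip.ungrasp(); z=manip.current_tool_pos()[2]; manip.line_to([521.4,-249.6,z+110],v=150)
manip.reach([430,-60,330],DN(0))
p,X=shot("top","end"); 
def m(n,x,y,a,b,r=50):
    q=X.reshape(-1,3); q=q[(abs(q[:,0]-x)<r)&(abs(q[:,1]-y)<r)&(q[:,2]>a)&(q[:,2]<b)]; print(n,len(q),q.mean(0).round(1) if len(q) else "", cv2.minEnclosingCircle(q[:,:2].astype(np.float32)) if len(q) else "")
m("tall",521,-250,140,160);m("cup",603,-16,95,108);m("short",513,333,125,145);m("jar",730,204,65,90);m("mouse",378,-432,8,40,60)
q=X[180:228,365:413].reshape(-1,3); 
print(manip.current_time_s(),manip.current_wrist_force()); shot("scene","end2")
E
```

```text
contact True [ 521.3 -249.7   91.5] [ 0.2 -0.2  4.9] t 39.9
tall 415 [ 521.1 -247.8  149.7] ((521.3204956054688, -248.520751953125), 25.026912689208984)
cup 78 [619.9 -20.7 101. ] ((604.919921875, -16.724824905395508), 30.382766723632812)
short 602 [514.5 331.5 133.8] ((514.7408447265625, 333.4626770019531), 30.269147872924805)
jar 355 [729.4 203.5  75.1] ((729.9627685546875, 204.63424682617188), 24.957759857177734)
mouse 944 [ 378.6 -430.4   22.7] ((378.37469482421875, -432.36126708984375), 52.37114334106445)
42.2167 [ 0.54938391 -0.25004911 -0.82942947]
```

View pics/end2.png

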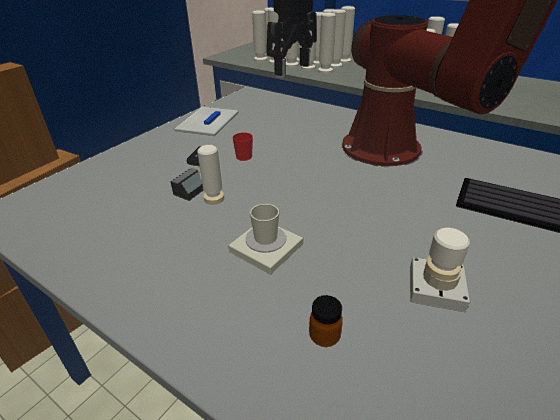

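View pics/end.png

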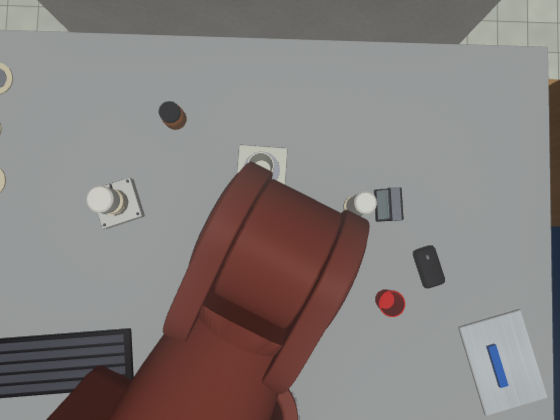

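All placed: the tall bottle is at (365,203) in the top view beside the reader, the cup is on the pan, and the short bottle is on the wheel. The jar and mouse have not moved.

```bash
python3 -c "
from cell import manip
manip.finish_job()"
```

```text
the job is handed in; nothing more can be done
```

The bench is set out as asked, in the order asked, and I handed the job in at about 42 s of the 112 s allowed. None of my checks failed or disagreed.

| Thing | What the last check showed |
|---|---|
| Wheel | Fully home on the drive: top at 53.8 mm (54 expected), keyway facing the key's dash. Measured before the bottle went on it |
| Short bottle | Upright in the middle on the wheel: top at 133.8 mm (134 expected), about 1–2 mm off centre |
| Cup | Upright on the scale's pan: rim at 101 mm (102 expected), about 1–2 mm off centre. In the last picture the arm hid part of it, so that reading is less sure; an earlier clear one agreed to about 1 mm |
| Tall bottle | Upright before the middle of the reader's window: axis about 1 mm from its target, measured at its top, so the gap to the reader's foot is about 25 mm |
| Jar and mouse | Within 1 mm of where they stood at the start |

I did not touch the red look-alike. Everything is released, and the arm is clear of all the objects.

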